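# Stand the sample tubes up in their holder cups

### The job

Draw the two capped sample tubes out of the sloping rack and stand each one upright, cap up, in one of the two empty holder cups, one tube to a cup, fully home on the cup's floor. Leave the third cup's tube standing and the small dropper bottle where they are.

Things in the scene. Friction and masses are not known exactly. Their poses are not given: they have to be found in the camera images.
- sloping_rack: grey drilled block 34x150x46 mm, tilted on an aluminium foot 100x166 mm fixed to the bench. Origin on the bench, centre of the foot; z up, y along its three pockets (42 mm apart, middle one empty). Pockets lean 35 degrees: axis up along (-0.574, 0, 0.819) in this frame, toward the robot. Pockets 14.5 mm across, 40 mm deep; a seated tube's top 40 mm stand out, its cap begins 18 mm above the block.
- pocket_1 (a point): centre of the floor of the sloping rack's pocket at y = -42 mm, where the foot of tube_1 stands at the start; at (16, -42, 23) mm in the rack's frame; same axes as the rack
- pocket_2 (a point): centre of the floor of the sloping rack's pocket at y = +42 mm, where the foot of tube_2 stands at the start; at (16, 42, 23) mm in the rack's frame; same axes as the rack
- tube_1: capped blood sample tube, seated at the start in the pocket at y = -42 mm of the sloping rack. Round body 12.8 mm across with a blunt foot, 80 mm long over all; violet cap 17.2 mm across covers the last 22 mm (from 58 to 80 mm above the foot). Origin at the centre of its foot, z axis along the tube from foot to cap; about 10 to 17 g.
- tube_2: capped blood sample tube, seated at the start in the pocket at y = +42 mm of the sloping rack. Round body 12.8 mm across with a blunt foot, 80 mm long over all; violet cap 17.2 mm across covers the last 22 mm (from 58 to 80 mm above the foot). Origin at the centre of its foot, z axis along the tube from foot to cap; about 10 to 17 g.
- tube_3: capped blood sample tube, already standing in cup_c; leave it there. Round body 12.8 mm across with a blunt foot, 80 mm long over all; violet cap 17.2 mm across covers the last 22 mm (from 58 to 80 mm above the foot). Origin at the centre of its foot, z axis along the tube from foot to cap; about 10 to 17 g.
- cup_a: holder cup (empty), fixed to the bench: dark round foot 56 mm across, 10 mm high, with an upright metal sleeve 25 mm across. Origin on the bench at the centre of the foot, z up. Bore 17 mm across, floor 10 mm above the bench, rim at 56 mm; the top 8 mm flare to 22 mm. A tube fully home has its cap at 68 to 90 mm, clear of the sleeve.
- cup_b: holder cup (empty), fixed to the bench: dark round foot 56 mm across, 10 mm high, with an upright metal sleeve 25 mm across. Origin on the bench at the centre of the foot, z up. Bore 17 mm across, floor 10 mm above the bench, rim at 56 mm; the top 8 mm flare to 22 mm. A tube fully home has its cap at 68 to 90 mm, clear of the sleeve.
- cup_c: holder cup (already occupied by tube_3), fixed to the bench: dark round foot 56 mm across, 10 mm high, with an upright metal sleeve 25 mm across. Origin on the bench at the centre of the foot, z up. Bore 17 mm across, floor 10 mm above the bench, rim at 56 mm; the top 8 mm flare to 22 mm. A tube fully home has its cap at 68 to 90 mm, clear of the sleeve.
- dropper_bottle: small white dropper bottle with a blue cap, 24 mm across, 68 mm high, standing left of the work; bystander. Origin at the centre of its underside. To its left a tall fixed white analyser, 0.5 m high, fills all beyond x = 0.32 m and y = 0.30 m: keep arm and gripper clear of it.
Not all that is in view belongs to the job. What is shaped like the tube_2 but orange is not meant.

How it is judged:
On the way:
1. a first tube stands home in one of the empty cups (((z of tube_1 in the frame of cup_a between 0.006 and 0.014 m and horizontal distance between tube_1 and cup_a below 0.006 m and angle between tube_1's own z axis and vertical below 0.15 rad) or (z of tube_1 in the frame of cup_b between 0.006 and 0.014 m and horizontal distance between tube_1 and cup_b below 0.006 m and angle between tube_1's own z axis and vertical below 0.15 rad) or (z of tube_2 in the frame of cup_a between 0.006 and 0.014 m and horizontal distance between tube_2 and cup_a below 0.006 m and angle between tube_2's own z axis and vertical below 0.15 rad) or (z of tube_2 in the frame of cup_b between 0.006 and 0.014 m and horizontal distance between tube_2 and cup_b below 0.006 m and angle between tube_2's own z axis and vertical below 0.15 rad))), for 0.2 s.
At the end, for the whole second after the job is handed in: tube_1 and tube_2 stand one in each of cup_a and cup_b, cap up, each foot within 4 mm of the cup's floor and within 6 mm of its axis, leaning less than about 8 degrees, at rest; tube_3 still stands in cup_c (moved under 15 mm) and the dropper bottle still stands upright within 30 mm of its place (((z of tube_1 in the frame of cup_a between 0.006 and 0.014 m and horizontal distance between tube_1 and cup_a below 0.006 m and angle between each of tube_1, tube_2's own z axis and vertical below 0.15 rad and z of tube_2 in the frame of cup_b between 0.006 and 0.014 m and horizontal distance between tube_2 and cup_b below 0.006 m) or (z of tube_1 in the frame of cup_b between 0.006 and 0.014 m and horizontal distance between tube_1 and cup_b below 0.006 m and angle between each of tube_1, tube_2's own z axis and vertical below 0.15 rad and z of tube_2 in the frame of cup_a between 0.006 and 0.014 m and horizontal distance between tube_2 and cup_a below 0.006 m)) and linear speed of each of tube_1, tube_2 below 0.02 m/s and distance of tube_3 from where it was at the start of the episode below 0.015 m and angle between tube_3's own z axis and vertical below 0.15 rad and distance of dropper_bottle from where it was at the start of the episode below 0.03 m and angle between dropper_bottle's own z axis and vertical below 0.3 rad); the robot touches nothing.
It fails at once if the tube in the third cup is pulled out or tipped (distance of tube_3 from where it was at the start of the episode above 0.015 m).
It fails at once if the dropper bottle is knocked over or pushed away (distance of dropper_bottle from where it was at the start of the episode above 0.03 m or angle between dropper_bottle's own z axis and vertical above 0.3 rad).
It also fails if it takes over 67 s, if anything falls off the work surface, if the arm or the gripper's body presses on something with over 40 N, if the wrist force passes 120 N, or if a joint passes its speed limit or range.

### The arm

A 6-joint arm with a two-finger parallel gripper is mounted at the origin on a cart in front of the work surface, level with it; the furniture and walls round the work are solid. World frame = base frame: x ahead of the robot, y to its left, z up, the work surface at z = 0. Lengths are in m, angles in rad, forces in N, time in s.
With the tool pointing down it reaches from about 0.275 to 0.725 m from the base axis. Payload 15.9 kg.
Tool frame: the origin (TCP) lies on the centre line of the jaws, within the pads' length; the fingertips stand 11 mm ahead of it and the grasp point (between the pads) lies 8 mm behind it; z points along the fingers, y is the line along which they close (so a half turn about z gives the same grasp; the last joint's range is limited). The gripper opens to 85 mm and grips with 20 to 120 N. Pads are 22 mm wide; open, the fingers measure 114 mm over their backs; the gripper's body (76 mm by 85 mm) begins 54 mm behind the grasp point. The pads swing forward as they close: fully open they stand 13 mm farther back than shut.
Start: joints at [1.173, 0.213, -0.034, 1.323, 0, 1.571], TCP at [0.194, 0.461, 0.242] pointing down, gripper open.
Joint ranges: [-2.98, 2.98], [-0.74, 1.72], [-1.14, 1.35], [-2.1, 2.04], [-1.57, 1.44], [-3.14, 3.14]. Speed limits (rad/s): [1.89, 1.89, 2.39, 2.57, 3.14, 3.14].

### API

Orientations are given as a unit quaternion [x, y, z, w].
In Python, from cell import * gives the robot as it stands.
- The arm moves only by the tool jog_arm, never from a script. Its argument "increments" is a list of rows, each an object with "hand": the closure, from 0 (fully open) to 1 (shut); "slide": the shift along the world's x, y, z in m, a list of three; "spin": the turn about the world's z in rad. In form: [{"hand": hand, "slide": [tx, ty, tz], "spin": spin}, ...]. A call has 1 to 12 rows; each row shifts and turns the commanded pose from where the row before left it; what a row does not reach is not made up. A row lasts 1/12 s, in which the tool goes at most 41.7 mm and 7.16 degrees, less where a joint would pass 70% of its speed; a pose out of reach is approached as far as the arm can. A call with a gripper value outside its range is refused whole. The fingers move at their own pace and stop on an object; "squeeze" is the grip in N (left out, the last holds). Time passes only in rows, so rows that do not move let the fingers close. It gives the time, the measured TCP pose, the force, the opening and the grip force at its end, in the units of the state.
- observe(): the state, without advancing time (a new reading comes with each control period).
- snapshot(name): name is "scene" or "top"; returns (picture, depth): 420x560x3 uint8, blue, green, red; 420x560 float32, m along the optical axis (not along the pixel's ray), 0 where there is no reading.
- camera_params(name): a dict with "vfov" (degrees; the focal length in pixels is half the picture's height over the tangent of half this angle, whatever the lens; pixels are square), "cx", "cy" (the principal point, pixels), "xyz" and "attitude" of the camera in the world. Camera axes: x right, y down, z forward; pixel columns grow to the right and rows downward; lengths in m; the calibration is good to about 2 mm. A picture is of the moment at which its call begins. camera_params takes no time and is no camera call.
- finish_job(): hands the job in; it is judged then, once.
The state is a dict: "time_s": time; "joint_positions": joint angles; "qvel": joint speeds; "tau": joint torques, N m; "tool_pos": TCP position; "eef_rot": TCP orientation; "wrist_force": force on the tool from outside, world axes, zero at the start; "moment": the same for the moment, N m; "width": finger opening in m; "grip_force": force on a finger pad.
Only numpy, scipy, OpenCV 4.12 (cv2) and the standard library are available. Lean on these libraries where they do the work, as an engineer would, in place of code of your own. Each camera call takes 0.05 s, during which the arm holds its last target. There are 200 camera calls.

## Working session

There is one attempt and no reset: what is moved stays moved. The work goes in short steps, Python scripts to look and compute and a tool call to move; the robot and the scene stay as the last step left them, time stands still between calls to the robot, and variables do not carry over. Pictures are saved under pics/ and viewed, at most 12 in all, crops included, and the job is handed in when it is done.

Besides the shell and the picture viewer there is one more tool, called after "Request:" in YAML: its name, and indented under it one key for each argument. jog_arm: Moves the arm, as the interface text tells. Its arguments: {"type":"object","properties":{"increments":{"type":"array"},"squeeze":{"type":"number"}},"required":["increments"]}

```bash
mkdir -p pics; ls; cat > h.py <<'E'
import numpy as np, cv2
from scipy.spatial.transform import Rotation as R
from cell import *
def cam(n):
    p=camera_params(n); f=210/np.tan(np.radians(p["vfov"])/2)
    return p,f,np.array(p["xyz"]),R.from_quat(p["attitude"]).as_matrix()
def ray(n,u,v):
    p,f,c,M=cam(n); return c, M@np.array([(u-p["cx"])/f,(v-p["cy"])/f,1])
def onz(n,u,v,z):
    c,d=ray(n,u,v); return c+d*(z-c[2])/d[2]
def proj(n,P):
    p,f,c,M=cam(n); q=M.T@(np.array(P)-c); return np.array([p["cx"]+f*q[0]/q[2],p["cy"]+f*q[1]/q[2]])
def cloud(n,dep):
    p,f,c,M=cam(n); v,u=np.mgrid[:dep.shape[0],:dep.shape[1]]
    return np.stack([(u-p["cx"])/f*dep,(v-p["cy"])/f*dep,dep],-1)@M.T+c
E
python3 - <<'E'
from h import *
for n in("scene","top"):
    print(camera_params(n)); im,d=snapshot(n); cv2.imwrite(f"pics/{n}0.png",im); np.savez(f"{n}0.npz",im=im,d=d)
print(observe())
E
```

```text
pics
{'vfov': 53.044966019336975, 'cx': 276.61170818424944, 'cy': 210.11012634032895, 'xyz': array([-0.04147744,  0.40062659,  0.45161779]), 'attitude': array([-0.40127054,  0.76024601, -0.45292157,  0.23636839])}
{'vfov': 50.12120938494678, 'cx': 284.379564356029, 'cy': 210.51127532125298, 'xyz': array([ 0.43372392, -0.05073728,  0.90152769]), 'attitude': array([ 0.71351517, -0.69690859,  0.03623011, -0.06246525])}
{'time_s': 0.1, 'joint_positions': array([ 1.17299694e+00,  2.13313493e-01, -3.49346385e-02,  1.32349335e+00,
       -4.61538190e-05,  1.57082608e+00]), 'qvel': array([-1.34070933e-03, -1.30806003e-03,  2.26712374e-03,  9.91331194e-05,
        9.38447932e-04, -1.10818830e-04]), 'tau': array([ 1.09479857e-03, -6.87248969e+01,  4.87806451e+01,  1.21595597e-02,
        1.02295105e-04, -2.84453898e-05]), 'tool_pos': array([0.19360483, 0.46070638, 0.24188686]), 'eef_rot': array([ 1.97605387e-01,  9.80281535e-01, -4.67822412e-04, -7.07483160e-05]), 'wrist_force': array([ 0.0767436 ,  0.08771468, -0.3927389 ]), 'moment': array([-0.02999571,  0.01691805,  0.00489587]), 'grip_force': 0.0, 'width': 0.08545728120839917}
```

View pics/scene0.png

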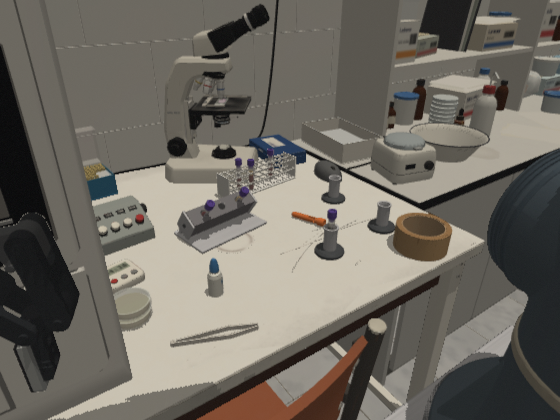

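View pics/top0.png

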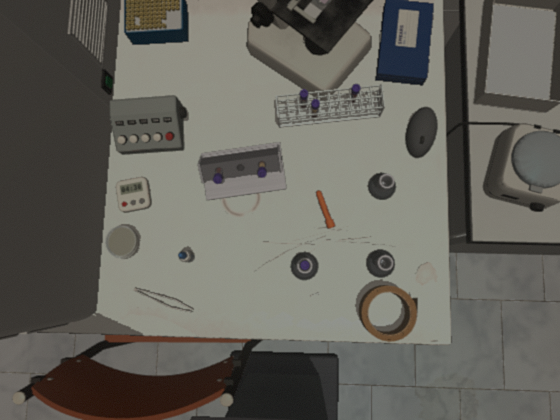

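The top view shows the sloping rack at (242,170) with violet caps at (217,178) and (262,172). Empty cups are at (383,184) and (380,263), and tube_3's cup is at (305,265). The dropper bottle is at (185,255). The violet caps in the wire rack, at (304,94), (315,104) and (355,89), and the orange tube at (325,210) are decoys. The tubes I want are the two in the tilted grey block.

```bash
python3 - <<'E'
from h import *
for n in("top","scene"):
    z=np.load(n+"0.npz"); im,d=z["im"],z["d"]; X=cloud(n,d); hsv=cv2.cvtColor(im,cv2.COLOR_BGR2HSV)
    m=cv2.inRange(hsv,(115,70,30),(140,255,255)); k,l,s,c=cv2.connectedComponentsWithStats(m)
    print(n)
    for i in range(1,k):
        if s[i,4]<20: continue
        q=X[(l==i)&(d>0)]; 
        print("violet",c[i].round(1),s[i],np.median(q,0).round(4),q[:,2].min().round(3),q[:,2].max().round(3))
z=np.load("top0.npz"); X=cloud("top",z["d"]);im=z["im"]
for nm,(u,v) in dict(a=(383,185),b=(380,262),c=(305,265)).items():
    w=X[v-25:v+25,u-25:u+25].reshape(-1,3); q=w[(w[:,2]>.045)&(w[:,2]<.065)]; f=w[(w[:,2]>.006)&(w[:,2]<.014)]
    print(nm,"rim",len(q),((q.max(0)+q.min(0))/2).round(4),q.mean(0).round(4),np.ptp(q,0).round(3),"foot",((f.max(0)+f.min(0))/2).round(4),np.ptp(f,0).round(3))
# aluminium foot of rack / block
w=X[135:210,190:295].reshape(-1,3)
for lo,hi in((.004,.012),(.03,.09)):
    q=w[(w[:,2]>lo)&(w[:,2]<hi)]; r=cv2.minAreaRect((q[:,:2]*1000).astype(np.float32)); print(lo,len(q),r)
print(np.histogram(w[:,2],bins=np.arange(-.01,.12,.005)))
big=cv2.hconcat([cv2.resize(im[130:210,190:300],None,fx=4,fy=4,interpolation=2),cv2.resize(im[160:240,350:430],None,fx=4,fy=4,interpolation=2)]); cv2.imwrite("pics/crop.png",big)
E
```

```text
top
violet [355.5  88.3] [352  84   8  10  56] [ 0.7868 -0.1484  0.0831] 0.078 0.087
violet [303.6  93.5] [300  89   8  10  58] [ 0.7751 -0.0502  0.0832] 0.076 0.087
violet [315.  103.4] [312  99   7  10  57] [ 0.7556 -0.0717  0.0827] 0.076 0.087
violet [261.5 171.8] [258 167   8  10  65] [0.6192 0.0262 0.0876] 0.082 0.092
violet [217.4 178. ] [213 173   9  10  68] [0.6057 0.1077 0.0873] 0.082 0.092
violet [304.3 264.9] [300 261   9   9  64] [ 0.4498 -0.0569  0.0886] 0.086 0.092
scene
violet [269.8 151.4] [267 148   7   8  41] [ 0.7823 -0.1461  0.0785] 0.035 0.084
violet [238.  161.5] [235 158   7   8  38] [ 0.7683 -0.048   0.0798] 0.07 0.084
violet [250.5 162.2] [248 159   6   8  42] [ 0.7489 -0.0707  0.0796] 0.069 0.084
violet [243.8 191.2] [240 187   9  10  67] [0.6155 0.0276 0.0845] 0.074 0.092
violet [209.3 204.8] [205 200  10  10  76] [0.6014 0.1095 0.0848] 0.075 0.091
violet [331.8 213.8] [328 209   9  11  82] [ 0.4435 -0.055   0.0876] 0.076 0.091
a rim 122 [ 0.6143 -0.211   0.0524] [ 0.6155 -0.2119  0.0538] [0.026 0.028 0.014] foot [ 0.6131 -0.21    0.0098] [0.054 0.054 0.007
[... 200 characters left out ...]
026 0.028 0.013] foot [ 0.4505 -0.0583  0.0094] [0.053 0.054 0.007]
0.004 1515 ((637.6696166992188, 75.85602569580078), (141.7068328857422, 202.2985382080078), 5.573781490325928)
0.03 2122 ((640.1483154296875, 71.07103729248047), (74.59947204589844, 162.75640869140625), 9.63101863861084)
(array([   2, 2151, 2298, 1185,    6,    1,    2,   62,  188,   98,  107,
        298,  390,  368,  416,   95,   15,    5,   52,   90,   23,    0,
          0,    0,    0]), array([-0.01 , -0.005,  0.   ,  0.005,  0.01 ,  0.015,  0.02 ,  0.025,
        0.03 ,  0.035,  0.04 ,  0.045,  0.05 ,  0.055,  0.06 ,  0.065,
        0.07 ,  0.075,  0.08 ,  0.085,  0.09 ,  0.095,  0.1  ,  0.105,
        0.11 ,  0.115]))
```

View pics/crop.png

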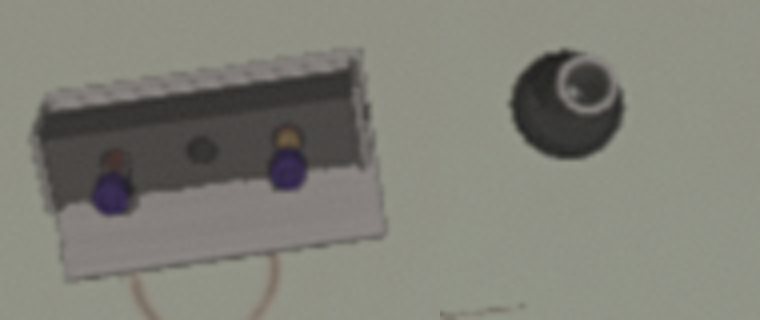

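Crop: the two violet caps in the tilted block at crop (113,195) and (288,170), which are full-frame (217,178) and (262,172), are the ones I want. The middle pocket is empty. I'll start moving and refine the cups on the way.

Request:
jog_arm:
  increments:
    - {"hand":0,"slide":[0.004,-0.03,0],"spin":0.0625}
    - {"hand":0,"slide":[0.004,-0.03,0],"spin":0.0625}
    - {"hand":0,"slide":[0.004,-0.03,0],"spin":0.0625}
    - {"hand":0,"slide":[0.004,-0.03,0],"spin":0.0625}
    - {"hand":0,"slide":[0.004,-0.03,0],"spin":0.0625}
    - {"hand":0,"slide":[0.004,-0.03,0],"spin":0.0625}
    - {"hand":0,"slide":[0.004,-0.03,0],"spin":0.0625}
    - {"hand":0,"slide":[0.004,-0.03,0],"spin":0.0625}
    - {"hand":0,"slide":[0.004,-0.03,0],"spin":0.0625}
    - {"hand":0,"slide":[0,0,0],"spin":0}
  squeeze: 20

```text
time_s: 0.93
tool_pos: [0.2296, 0.1872, 0.2423]
eef_rot: [-0.083, 0.997, -0.001, 0.0]
wrist_force: [0.6, 0.5, -0.6]
width: 0.0855
grip_force: 0.0
```

```bash
python3 - <<'E'
from h import *
z=np.load("top0.npz"); im=z["im"]; g=cv2.cvtColor(im,cv2.COLOR_BGR2GRAY); h=cv2.cvtColor(im,cv2.COLOR_BGR2HSV)
for nm,(u,v) in dict(a=(383,183),b=(380,263),c=(305,265)).items():
    w=g[v-20:v+20,u-20:u+20]; w=cv2.resize(w,None,fx=4,fy=4,interpolation=cv2.INTER_CUBIC)
    m=(w<85).astype(np.uint8)*255
    cs,_=cv2.findContours(m,cv2.RETR_EXTERNAL,cv2.CHAIN_APPROX_NONE); c=max(cs,key=cv2.contourArea)
    (x,y),r=cv2.minEnclosingCircle(cv2.convexHull(c)); U,V=u-20+(x+.5)/4-.5,v-20+(y+.5)/4-.5
    print(nm,"foot px",(round(U,1),round(V,1)),round(r/4,1),onz("top",U,V,.008).round(4))
    ring=(w>110)&(cv2.erode(cv2.drawContours(np.zeros_like(w),[cv2.convexHull(c)],0,255,-1),np.ones((9,9)))>0)
    k,l,s,_=cv2.connectedComponentsWithStats(ring.astype(np.uint8)); 
    if k>1:
        i=1+s[1:,4].argmax(); p=np.argwhere(l==i)[:,::-1].astype(np.float32); (x,y),r=cv2.minEnclosingCircle(p); U,V=u-20+(x+.5)/4-.5,v-20+(y+.5)/4-.5
        print("   ring",round(r/4,1),onz("top",U,V,.056).round(4))
print(observe()["tool_pos"],R.from_quat(observe()["eef_rot"]).as_matrix()[:,1])
E
```

```text
a foot px (381.3, 186.0) 13.9 [ 0.6129 -0.2094  0.008 ]
   ring 7.3 [ 0.6136 -0.2104  0.056 ]
b foot px (379.7, 263.2) 14.5 [ 0.4585 -0.2058  0.008 ]
   ring 7.6 [ 0.4588 -0.2074  0.056 ]
c foot px (304.0, 265.3) 14.1 [ 0.4506 -0.0573  0.008 ]
   ring 7.5 [ 0.4498 -0.0578  0.056 ]
[0.22955669 0.18724735 0.24226241] [-0.16628705  0.98607681 -0.00106562]
```

Request:
jog_arm:
  increments:
    - {"hand":0,"slide":[0.032,-0.013,-0.005],"spin":0}
    - {"hand":0,"slide":[0.032,-0.013,-0.005],"spin":0}
    - {"hand":0,"slide":[0.032,-0.013,-0.005],"spin":0}
    - {"hand":0,"slide":[0.032,-0.013,-0.005],"spin":0}
    - {"hand":0,"slide":[0.032,-0.013,-0.005],"spin":0}
    - {"hand":0,"slide":[0.032,-0.013,-0.005],"spin":0}
    - {"hand":0,"slide":[0.032,-0.013,-0.005],"spin":0}
    - {"hand":0,"slide":[0.032,-0.013,-0.005],"spin":0}
    - {"hand":0,"slide":[0.032,-0.013,-0.005],"spin":0}
    - {"hand":0,"slide":[0.032,-0.013,-0.005],"spin":0}
    - {"hand":0,"slide":[0.032,-0.013,-0.005],"spin":0}
    - {"hand":0,"slide":[0,0,0],"spin":0}

```text
time_s: 1.93
tool_pos: [0.5851, 0.0459, 0.1843]
eef_rot: [-0.081, 0.997, -0.0, -0.001]
wrist_force: [1.5, -0.1, -0.6]
width: 0.0851
grip_force: 0.0
```

Request:
jog_arm:
  increments:
    - {"hand":0.4,"slide":[0.018,-0.009,0],"spin":0}
    - {"hand":0.4,"slide":[0.018,-0.009,0],"spin":0}
    - {"hand":0.4,"slide":[0,0,-0.02],"spin":0}
    - {"hand":0.4,"slide":[0,0,-0.02],"spin":0}
    - {"hand":0.4,"slide":[0,0,-0.02],"spin":0}
    - {"hand":0.4,"slide":[0,0,-0.02],"spin":0}
    - {"hand":0.4,"slide":[0,0,-0.013],"spin":0}
    - {"hand":0.4,"slide":[0,0,-0.01],"spin":0}
    - {"hand":0.4,"slide":[0,0,0],"spin":0}
    - {"hand":0.4,"slide":[0,0,0],"spin":0}

```text
time_s: 2.77
tool_pos: [0.6175, 0.0301, 0.0843]
eef_rot: [-0.082, 0.997, 0.0, -0.0]
wrist_force: [-0.8, 0.7, 0.5]
width: 0.0512
grip_force: 0.0
```

```bash
python3 - <<'E'
from h import *
im,d=snapshot("scene"); cv2.imwrite("pics/g1.png",cv2.resize(im[130:260,160:330],None,fx=4,fy=4))
print(observe()["tool_pos"],observe()["wrist_force"])
E
```

```text
[0.61798718 0.03011372 0.08501253] [ 0.32012722 -0.24813081 -0.20887079]
```

View pics/g1.png

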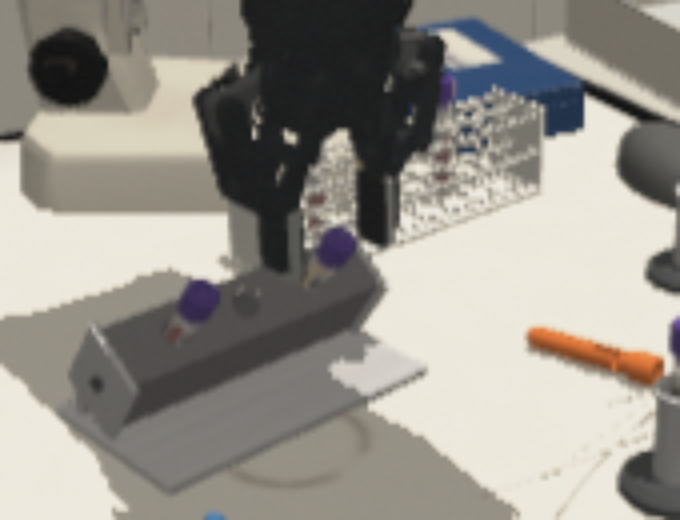

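The crop shows the fingers straddling the right-hand rack tube, whose cap is at crop (337,245), with room on both sides. Next I'll lower the hand and close.

Request:
jog_arm:
  increments:
    - {"hand":0.4,"slide":[0.004,-0.002,-0.007],"spin":0}
    - {"hand":0.4,"slide":[0,0,-0.006],"spin":0}
    - {"hand":0.6,"slide":[0,0,0],"spin":0}
    - {"hand":0.7,"slide":[0,0,0],"spin":0}
    - {"hand":0.75,"slide":[0,0,0],"spin":0}
    - {"hand":0.8,"slide":[0,0,0],"spin":0}
    - {"hand":0.9,"slide":[0,0,0],"spin":0}
    - {"hand":1,"slide":[0,0,0],"spin":0}
    - {"hand":1,"slide":[0,0,0],"spin":0}
    - {"hand":1,"slide":[0,0,0],"spin":0}
  squeeze: 30

```text
time_s: 3.65
tool_pos: [0.6218, 0.0278, 0.0715]
eef_rot: [-0.082, 0.997, -0.0, 0.0]
wrist_force: [-0.6, -1.7, 2.5]
width: 0.0164
grip_force: 29.3
```

Request:
jog_arm:
  increments:
    - {"hand":1,"slide":[-0.0023,-0.0004,0.0033],"spin":0}
    - {"hand":1,"slide":[-0.0045,-0.0008,0.0066],"spin":0}
    - {"hand":1,"slide":[-0.0045,-0.0008,0.0066],"spin":0}
    - {"hand":1,"slide":[-0.0045,-0.0008,0.0066],"spin":0}
    - {"hand":1,"slide":[-0.0045,-0.0008,0.0066],"spin":0}
    - {"hand":1,"slide":[-0.0045,-0.0008,0.0066],"spin":0}
    - {"hand":1,"slide":[-0.0045,-0.0008,0.0066],"spin":0}
    - {"hand":1,"slide":[-0.0045,-0.0008,0.0066],"spin":0}
    - {"hand":1,"slide":[0,0,0.02],"spin":0}
    - {"hand":1,"slide":[0,0,0.03],"spin":0}
    - {"hand":1,"slide":[0,0,0.03],"spin":0}
    - {"hand":1,"slide":[0,0,0],"spin":0}

```text
time_s: 4.65
tool_pos: [0.5896, 0.022, 0.2069]
eef_rot: [-0.082, 0.997, -0.0, 0.004]
wrist_force: [-0.2, -0.1, 0.9]
width: 0.016
grip_force: 29.3
```

```bash
python3 - <<'E'
from h import *
im,d=snapshot("scene"); cv2.imwrite("pics/g2.png",cv2.resize(im[80:230,160:340],None,fx=4,fy=4))
print(observe()["tool_pos"],observe()["wrist_force"],observe()["width"])
E
```

```text
[0.58917631 0.02199261 0.20418683] [ 0.32819261  0.90285844 -0.97308309] 0.016079984856409324
```

View pics/g2.png

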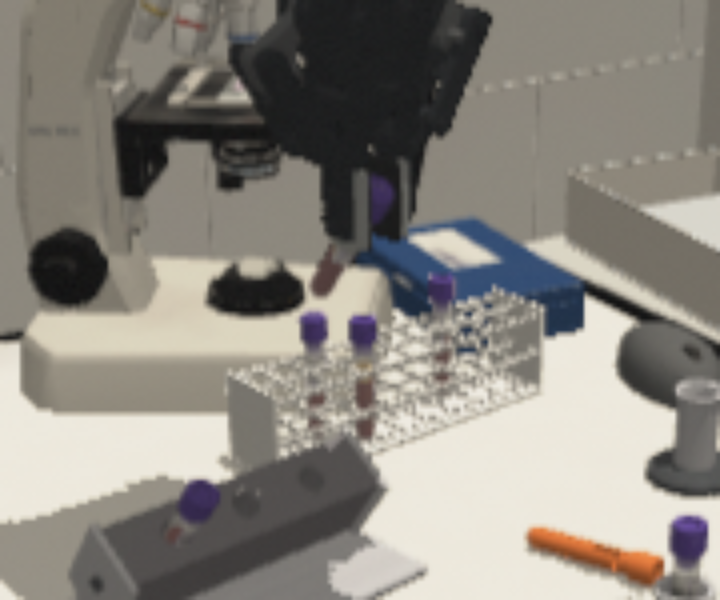

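The crop shows tube_1 out of its pocket and held at the cap, still leaning with its foot at crop (325,280). I'm carrying it to the far cup, cup_a.

Request:
jog_arm:
  increments:
    - {"hand":1,"slide":[-0.001,-0.024,-0.004],"spin":0}
    - {"hand":1,"slide":[-0.001,-0.024,-0.004],"spin":0}
    - {"hand":1,"slide":[-0.001,-0.024,-0.004],"spin":0}
    - {"hand":1,"slide":[-0.001,-0.024,-0.004],"spin":0}
    - {"hand":1,"slide":[-0.001,-0.024,-0.004],"spin":0}
    - {"hand":1,"slide":[-0.001,-0.024,-0.004],"spin":0}
    - {"hand":1,"slide":[-0.001,-0.024,-0.004],"spin":0}
    - {"hand":1,"slide":[-0.001,-0.024,-0.004],"spin":0}
    - {"hand":1,"slide":[-0.001,-0.024,-0.004],"spin":0}
    - {"hand":1,"slide":[-0.001,-0.022,-0.004],"spin":0}
    - {"hand":1,"slide":[0,0,0],"spin":0}
    - {"hand":1,"slide":[0,0,0],"spin":0}

```text
time_s: 5.7
tool_pos: [0.577, -0.2167, 0.1598]
eef_rot: [-0.081, 0.997, 0.0, -0.001]
wrist_force: [-1.0, 1.0, -0.0]
width: 0.016
grip_force: 29.3
```

```bash
python3 - <<'E'
from h import *
im,d=snapshot("scene"); im2,d2=snapshot("top")
o=observe();print(o["tool_pos"],R.from_quat(o["eef_rot"]).as_matrix()[:,1].round(3))
P=o["tool_pos"]+np.array([0,0,.008]); f=P+np.array([.0396*.986,.0396*.164,-.0565]); print("foot",f,proj("scene",f),proj("top",f),proj("scene",[.6133,-.2102,.056]))
u,v=map(int,proj("scene",f)); a=cv2.resize(im[v-50:v+50,u-50:u+50],(400,400)); u,v=map(int,proj("top",f)); b=cv2.resize(im2[v-50:v+50,u-50:u+50],(400,400))
cv2.imwrite("pics/h1.png",cv2.hconcat([a,b]))
E
```

```text
[ 0.57763289 -0.21542656  0.16050166] [-0.164  0.986  0.001]
foot [ 0.61667849 -0.20893216  0.11200166] [333.93795623 154.06252836] [391.37153208 172.6007843 ] [333.64585555 177.34294885]
```

View pics/h1.png

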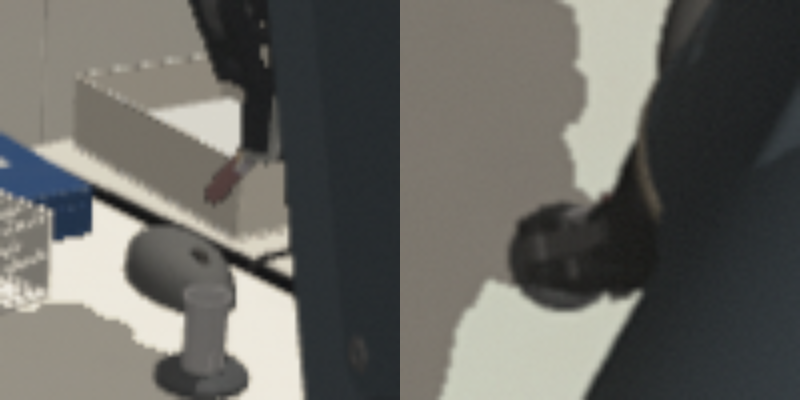

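Left half: the tube hangs over cup_a, foot at crop (212,195) above the rim at (206,297), which matches the computed place within about 1 px. Right half: the top view is blocked by the arm. Now lowering the foot into the flare.

Request:
jog_arm:
  increments:
    - {"hand":1,"slide":[0,-0.0005,-0.02],"spin":0}
    - {"hand":1,"slide":[0,0,-0.015],"spin":0}
    - {"hand":1,"slide":[0,0,-0.01],"spin":0}
    - {"hand":1,"slide":[0,0,-0.005],"spin":0}
    - {"hand":1,"slide":[0,0,-0.004],"spin":0}
    - {"hand":1,"slide":[0,0,-0.004],"spin":0}
    - {"hand":1,"slide":[0,0,-0.003],"spin":0}
    - {"hand":1,"slide":[0,0,0],"spin":0}

```text
time_s: 6.47
tool_pos: [0.5778, -0.2165, 0.0999]
eef_rot: [-0.082, 0.997, -0.0, -0.0]
wrist_force: [-2.2, 1.0, 2.2]
width: 0.0159
grip_force: 29.4
```

Request:
jog_arm:
  increments:
    - {"hand":1,"slide":[0,0,-0.003],"spin":0}
    - {"hand":1,"slide":[0,0,0],"spin":0}
    - {"hand":1,"slide":[0.0033,0.0005,0.002],"spin":0}
    - {"hand":1,"slide":[0.0033,0.0006,0.0019],"spin":0}
    - {"hand":1,"slide":[0.0038,0.0006,0.0015],"spin":0}
    - {"hand":1,"slide":[0.0039,0.0007,0.0014],"spin":0}
    - {"hand":1,"slide":[0,0,0],"spin":0}
  squeeze: 20

```text
time_s: 7.05
tool_pos: [0.5925, -0.2142, 0.1041]
eef_rot: [-0.082, 0.997, -0.0, 0.0]
wrist_force: [-4.3, 0.2, 3.6]
width: 0.0158
grip_force: 29.8
```

```bash
python3 - <<'E'
from h import *
im,d=snapshot("scene"); cv2.imwrite("pics/i1.png",cv2.resize(im[110:220,270:380],(660,600),interpolation=2))
o=observe();print(o["tool_pos"],o["wrist_force"],o["moment"],o["width"])
E
```

```text
[ 0.59226741 -0.21421935  0.10392085] [-4.95388362  0.32697668  3.06743417] [ 0.01879181  0.98947945 -0.02565426] 0.016158587758804663
```

View pics/i1.png

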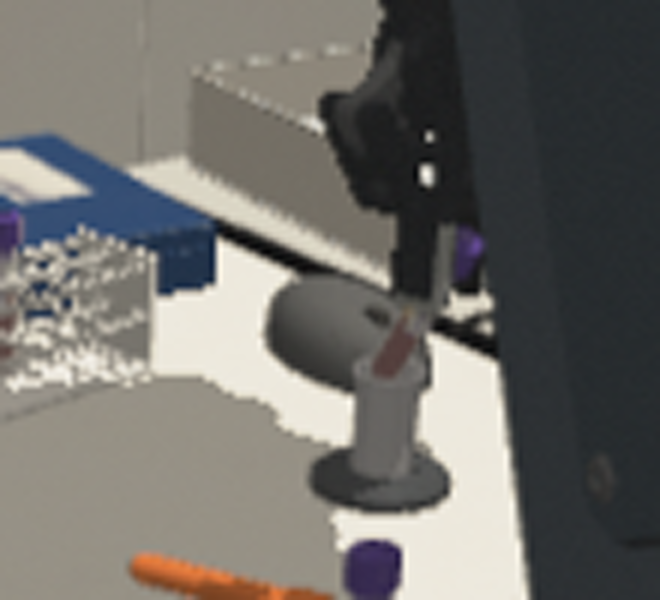

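The foot is inside cup_a's mouth at crop (390,365). The arm feels about 5 N of resistance, so the foot is caught. I'm continuing the arc to upright.

Request:
jog_arm:
  increments:
    - {"hand":1,"slide":[0.0041,0.0007,0.0003],"spin":0}
    - {"hand":1,"slide":[0.0041,0.0007,0.0002],"spin":0}
    - {"hand":1,"slide":[0.0036,0.0006,-0.001],"spin":0}
    - {"hand":1,"slide":[0.0036,0.0006,-0.0013],"spin":0}
    - {"hand":1,"slide":[0.003,0.0005,-0.0023],"spin":0}
    - {"hand":1,"slide":[0.003,0.0005,-0.0023],"spin":0}
    - {"hand":1,"slide":[0.001,0,-0.001],"spin":0}
    - {"hand":1,"slide":[0,0,0],"spin":0}

```text
time_s: 7.77
tool_pos: [0.6143, -0.2105, 0.0956]
eef_rot: [-0.082, 0.997, 0.0, -0.0]
wrist_force: [-2.7, -0.3, -1.2]
width: 0.0162
grip_force: 30.4
```

```bash
python3 - <<'E'
from h import *
im,d=snapshot("scene"); cv2.imwrite("pics/i2.png",cv2.resize(im[110:220,270:380],(660,600),interpolation=2))
o=observe();print(o["tool_pos"],o["wrist_force"],o["moment"],o["width"])
E
```

```text
[ 0.61426003 -0.21047961  0.09576141] [-2.82963795 -0.31653071 -0.85369359] [0.03452143 0.67067863 0.01406613] 0.016277112738025047
```

Request:
jog_arm:
  increments:
    - {"hand":1,"slide":[0,0,-0.004],"spin":0}
    - {"hand":1,"slide":[0,0,-0.004],"spin":0}
    - {"hand":1,"slide":[0,0,-0.004],"spin":0}
    - {"hand":1,"slide":[0,0,-0.004],"spin":0}
    - {"hand":1,"slide":[0,0,0],"spin":0}

```text
time_s: 8.23
tool_pos: [0.6141, -0.2104, 0.079]
eef_rot: [-0.082, 0.997, 0.0, -0.001]
wrist_force: [-2.5, 0.4, -1.3]
width: 0.0158
grip_force: 30.3
```

Request:
jog_arm:
  increments:
    - {"hand":1,"slide":[0,0,-0.004],"spin":0}
    - {"hand":1,"slide":[0,0,-0.003],"spin":0}
    - {"hand":1,"slide":[0,0,0],"spin":0}

```text
time_s: 8.48
tool_pos: [0.6146, -0.2104, 0.0726]
eef_rot: [-0.082, 0.997, 0.0, -0.0]
wrist_force: [0.5, 0.1, -5.8]
width: 0.0158
grip_force: 30.1
```

Request:
jog_arm:
  increments:
    - {"hand":0.7,"slide":[0,0,0],"spin":0}
    - {"hand":0.4,"slide":[0,0,0],"spin":0}
    - {"hand":0.4,"slide":[0,0,0],"spin":0}
    - {"hand":0.4,"slide":[0,0,0.005],"spin":0}
    - {"hand":0.4,"slide":[0,0,0.02],"spin":0}
    - {"hand":0.4,"slide":[0,0,0.03],"spin":0}
    - {"hand":0.4,"slide":[0,0,0.03],"spin":0}
    - {"hand":0.4,"slide":[0,0,0],"spin":0}

```text
time_s: 9.15
tool_pos: [0.6169, -0.2113, 0.1649]
eef_rot: [-0.082, 0.997, -0.002, 0.004]
wrist_force: [1.7, -0.8, 0.3]
width: 0.0511
grip_force: 0.0
```

```bash
python3 - <<'E'
from h import *
im,d=snapshot("scene"); cv2.imwrite("pics/i3.png",cv2.resize(im[110:240,260:390],(600,600),interpolation=2))
o=observe();print(o["tool_pos"],o["wrist_force"],o["width"])
hsv=cv2.cvtColor(im,cv2.COLOR_BGR2HSV); m=cv2.inRange(hsv,(115,70,30),(140,255,255)); X=cloud("scene",d)
k,l,s,c=cv2.connectedComponentsWithStats(m)
for i in range(1,k):
    if s[i,4]>15: q=X[(l==i)&(d>0)]; print(c[i].round(1),np.median(q,0).round(4),np.percentile(q[:,2],[5,95]).round(4))
E
```

```text
[ 0.61640294 -0.21115082  0.16207665] [ 0.25630034  0.61407854 -0.76165704] 0.05129493856485876
[269.8 151.4] [ 0.7819 -0.1459  0.0787] [0.0361 0.0836]
[238.  161.5] [ 0.7678 -0.048   0.08  ] [0.0719 0.0841]
[250.5 162.2] [ 0.7485 -0.0708  0.0802] [0.0714 0.0841]
[335.1 166.5] [ 0.6087 -0.2077  0.085 ] [0.0767 0.0897]
[209.3 204.7] [0.6015 0.1098 0.0849] [0.0761 0.0905]
[331.8 214. ] [ 0.4436 -0.0541  0.0869] [0.0779 0.0907]
```

View pics/i3.png

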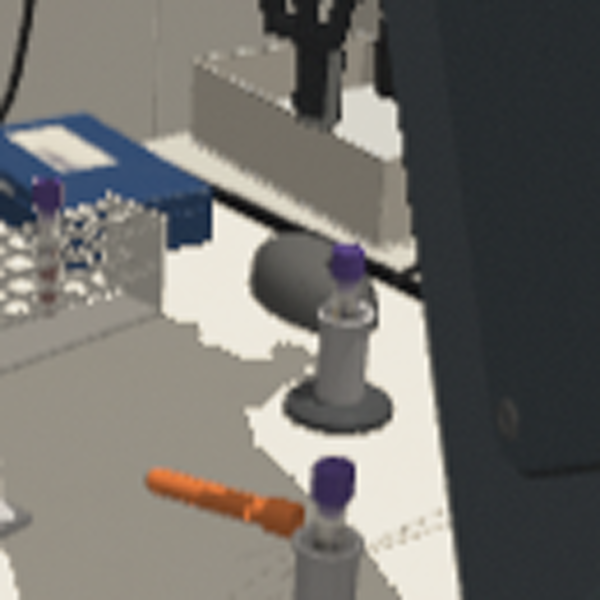

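tube_1 now stands home in cup_a, cap at crop (347,263) with a gap to the sleeve and its top at about z = 90 mm. Next is tube_2.

Request:
jog_arm:
  increments:
    - {"hand":0.4,"slide":[-0.001,0.03,0],"spin":0}
    - {"hand":0.4,"slide":[-0.001,0.03,0],"spin":0}
    - {"hand":0.4,"slide":[-0.001,0.03,0],"spin":0}
    - {"hand":0.4,"slide":[-0.001,0.03,0],"spin":0}
    - {"hand":0.4,"slide":[-0.001,0.03,0],"spin":0}
    - {"hand":0.4,"slide":[-0.001,0.03,0],"spin":0}
    - {"hand":0.4,"slide":[-0.001,0.03,0],"spin":0}
    - {"hand":0.4,"slide":[-0.001,0.03,0],"spin":0}
    - {"hand":0.4,"slide":[0,0.03,0],"spin":0}
    - {"hand":0.4,"slide":[0,0.03,0],"spin":0}
    - {"hand":0.4,"slide":[0,0.02,0],"spin":0}
    - {"hand":0.4,"slide":[0,0,0],"spin":0}

```text
time_s: 10.2
tool_pos: [0.6061, 0.1131, 0.1576]
eef_rot: [-0.084, 0.996, 0.0, -0.0]
wrist_force: [0.7, 0.6, 0.2]
width: 0.0511
grip_force: 0.0
```

Request:
jog_arm:
  increments:
    - {"hand":0.4,"slide":[0.002,-0.004,-0.02],"spin":0}
    - {"hand":0.4,"slide":[0,0,-0.02],"spin":0}
    - {"hand":0.4,"slide":[0,0,-0.02],"spin":0}
    - {"hand":0.4,"slide":[0,0,-0.012],"spin":0}
    - {"hand":0.4,"slide":[0,0,-0.008],"spin":0}
    - {"hand":0.4,"slide":[0,0,0],"spin":0}
    - {"hand":0.4,"slide":[0,0,0],"spin":0}

```text
time_s: 10.78
tool_pos: [0.6085, 0.1052, 0.0783]
eef_rot: [-0.082, 0.997, -0.0, -0.0]
wrist_force: [0.8, -0.6, -0.1]
width: 0.0516
grip_force: 0.0
```

Request:
jog_arm:
  increments:
    - {"hand":0.4,"slide":[-0.0005,0.004,-0.004],"spin":0}
    - {"hand":0.4,"slide":[0,0,-0.003],"spin":0}
    - {"hand":0.4,"slide":[0,0,0],"spin":0}
    - {"hand":0.6,"slide":[0,0,0],"spin":0}
    - {"hand":0.7,"slide":[0,0,0],"spin":0}
    - {"hand":0.75,"slide":[0,0,0],"spin":0}
    - {"hand":0.8,"slide":[0,0,0],"spin":0}
    - {"hand":0.9,"slide":[0,0,0],"spin":0}
    - {"hand":1,"slide":[0,0,0],"spin":0}
    - {"hand":1,"slide":[0,0,0],"spin":0}
    - {"hand":1,"slide":[0,0,0],"spin":0}
  squeeze: 30

```text
time_s: 11.7
tool_pos: [0.6081, 0.1094, 0.0713]
eef_rot: [-0.082, 0.997, -0.0, 0.0]
wrist_force: [0.3, -0.1, 2.7]
width: 0.0162
grip_force: 29.2
```

Request:
jog_arm:
  increments:
    - {"hand":1,"slide":[-0.0023,-0.0004,0.0033],"spin":0}
    - {"hand":1,"slide":[-0.0045,-0.0008,0.0066],"spin":0}
    - {"hand":1,"slide":[-0.0045,-0.0008,0.0066],"spin":0}
    - {"hand":1,"slide":[-0.0045,-0.0008,0.0066],"spin":0}
    - {"hand":1,"slide":[-0.0045,-0.0008,0.0066],"spin":0}
    - {"hand":1,"slide":[-0.0045,-0.0008,0.0066],"spin":0}
    - {"hand":1,"slide":[-0.0045,-0.0008,0.0066],"spin":0}
    - {"hand":1,"slide":[-0.0045,-0.0008,0.0066],"spin":0}
    - {"hand":1,"slide":[0,0,0.02],"spin":0}
    - {"hand":1,"slide":[0,0,0.03],"spin":0}
    - {"hand":1,"slide":[0,0,0.03],"spin":0}
    - {"hand":1,"slide":[0,0,0],"spin":0}

```text
time_s: 12.7
tool_pos: [0.576, 0.1038, 0.2068]
eef_rot: [-0.082, 0.997, 0.0, 0.004]
wrist_force: [1.0, 0.2, 0.5]
width: 0.0159
grip_force: 29.3
```

Request:
jog_arm:
  increments:
    - {"hand":1,"slide":[-0.014,-0.029,-0.002],"spin":0}
    - {"hand":1,"slide":[-0.014,-0.029,-0.002],"spin":0}
    - {"hand":1,"slide":[-0.014,-0.029,-0.002],"spin":0}
    - {"hand":1,"slide":[-0.014,-0.029,-0.002],"spin":0}
    - {"hand":1,"slide":[-0.014,-0.029,-0.002],"spin":0}
    - {"hand":1,"slide":[-0.014,-0.029,-0.002],"spin":0}
    - {"hand":1,"slide":[-0.014,-0.029,-0.002],"spin":0}
    - {"hand":1,"slide":[-0.014,-0.029,-0.004],"spin":0}
    - {"hand":1,"slide":[-0.014,-0.029,-0.006],"spin":0}
    - {"hand":1,"slide":[-0.014,-0.029,-0.01],"spin":0}
    - {"hand":1,"slide":[-0.013,-0.027,-0.01],"spin":0}
    - {"hand":1,"slide":[0,0,0],"spin":0}

```text
time_s: 13.7
tool_pos: [0.4184, -0.2166, 0.1554]
eef_rot: [-0.08, 0.997, -0.0, -0.001]
wrist_force: [0.4, 0.4, -0.9]
width: 0.0159
grip_force: 29.3
```

Request:
jog_arm:
  increments:
    - {"hand":1,"slide":[0,0,0],"spin":0}
    - {"hand":1,"slide":[0,0,0],"spin":0}

```text
time_s: 13.87
tool_pos: [0.4213, -0.2134, 0.157]
eef_rot: [-0.082, 0.997, 0.0, 0.0]
wrist_force: [-0.6, 0.0, -0.0]
width: 0.0161
grip_force: 29.3
```

Request:
jog_arm:
  increments:
    - {"hand":1,"slide":[0.0017,0.0004,-0.015],"spin":0}
    - {"hand":1,"slide":[0,0,-0.015],"spin":0}
    - {"hand":1,"slide":[0,0,-0.012],"spin":0}
    - {"hand":1,"slide":[0,0,-0.005],"spin":0}
    - {"hand":1,"slide":[0,0,-0.004],"spin":0}
    - {"hand":1,"slide":[0,0,-0.004],"spin":0}
    - {"hand":1,"slide":[0,0,-0.002],"spin":0}
    - {"hand":1,"slide":[0,0,0],"spin":0}
    - {"hand":1,"slide":[0,0,0],"spin":0}

```text
time_s: 14.62
tool_pos: [0.4231, -0.2132, 0.1003]
eef_rot: [-0.082, 0.997, -0.0, 0.0]
wrist_force: [-4.9, 0.2, 4.1]
width: 0.0163
grip_force: 29.8
```

```bash
python3 - <<'E'
from h import *
im,d=snapshot("scene"); u,v=map(int,proj("scene",[.4586,-.207,.056])); print(u,v,proj("scene",[.4586,-.207,.056]))
cv2.imwrite("pics/j1.png",cv2.resize(im[v-60:v+50,u-55:u+55],(600,600),interpolation=2))
o=observe();print(o["tool_pos"],o["wrist_force"],o["width"])
E
```

```text
383 203 [383.09355247 203.60530254]
[ 0.42310822 -0.2131925   0.10034559] [-3.80623551  0.62299359  5.47257337] 0.01584320095514959
```

View pics/j1.png

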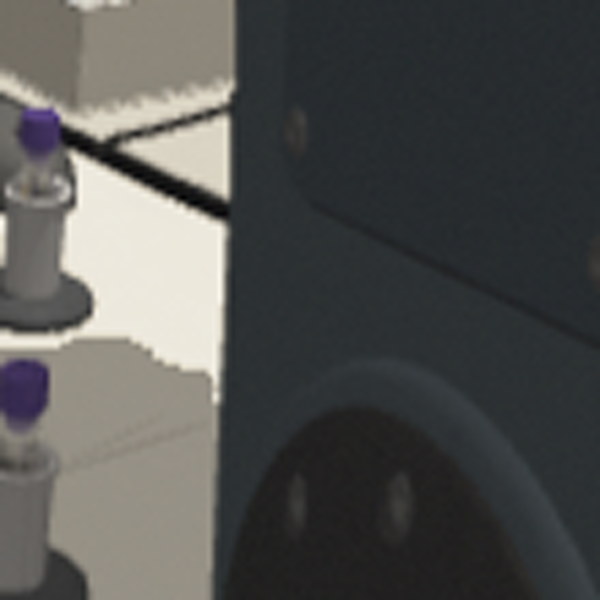

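The arm hides cup_b in this view. The force (-4, 0.6, 5.5 N) shows the foot touching the far side of the flare, as it did at cup_a. Running the same arc.

Request:
jog_arm:
  increments:
    - {"hand":1,"slide":[0.0033,0.0005,0],"spin":0}
    - {"hand":1,"slide":[0.0033,0.0006,0.0003],"spin":0}
    - {"hand":1,"slide":[0.0038,0.0006,0.0015],"spin":0}
    - {"hand":1,"slide":[0.0039,0.0007,0.0014],"spin":0}
    - {"hand":1,"slide":[0,0,0],"spin":0}

```text
time_s: 15.08
tool_pos: [0.4376, -0.211, 0.104]
eef_rot: [-0.082, 0.997, -0.001, 0.0]
wrist_force: [-7.6, 0.3, 14.0]
width: 0.0161
grip_force: 32.2
```

Request:
jog_arm:
  increments:
    - {"hand":1,"slide":[0,0,0.002],"spin":0}
    - {"hand":1,"slide":[0.0041,0.0007,0.0003],"spin":0}
    - {"hand":1,"slide":[0.0041,0.0007,0.0002],"spin":0}
    - {"hand":1,"slide":[0,0,0],"spin":0}

```text
time_s: 15.42
tool_pos: [0.4464, -0.2097, 0.1066]
eef_rot: [-0.082, 0.997, -0.001, 0.001]
wrist_force: [-5.1, 0.3, 15.7]
width: 0.0157
grip_force: 32.1
```

Request:
jog_arm:
  increments:
    - {"hand":1,"slide":[0.0036,0.0006,0.0005],"spin":0}
    - {"hand":1,"slide":[0.0036,0.0006,0],"spin":0}
    - {"hand":1,"slide":[0.002,0.0004,0],"spin":0}
    - {"hand":1,"slide":[0,0,0],"spin":0}

```text
time_s: 15.75
tool_pos: [0.4553, -0.2077, 0.1061]
eef_rot: [-0.082, 0.997, -0.0, 0.0]
wrist_force: [-1.2, -0.0, 0.0]
width: 0.0162
grip_force: 31.4
```

Request:
jog_arm:
  increments:
    - {"hand":1,"slide":[0.003,0.0005,-0.003],"spin":0}
    - {"hand":1,"slide":[0,0,-0.004],"spin":0}
    - {"hand":1,"slide":[0,0,-0.004],"spin":0}
    - {"hand":1,"slide":[0,0,0],"spin":0}

```text
time_s: 16.08
tool_pos: [0.4575, -0.207, 0.0939]
eef_rot: [-0.082, 0.997, 0.0, -0.0]
wrist_force: [2.2, 0.3, 0.6]
width: 0.016
grip_force: 31.1
```

Request:
jog_arm:
  increments:
    - {"hand":1,"slide":[0,0,-0.005],"spin":0}
    - {"hand":1,"slide":[0,0,-0.005],"spin":0}
    - {"hand":1,"slide":[0,0,-0.004],"spin":0}
    - {"hand":1,"slide":[0,0,-0.003],"spin":0}
    - {"hand":1,"slide":[0,0,0],"spin":0}

```text
time_s: 16.5
tool_pos: [0.458, -0.2073, 0.0774]
eef_rot: [-0.082, 0.997, 0.0, 0.0]
wrist_force: [6.0, 0.8, 0.5]
width: 0.0161
grip_force: 31.7
```

Request:
jog_arm:
  increments:
    - {"hand":1,"slide":[0.001,0,-0.003],"spin":0}
    - {"hand":1,"slide":[0,0,-0.002],"spin":0}
    - {"hand":1,"slide":[0,0,0],"spin":0}

```text
time_s: 16.75
tool_pos: [0.4594, -0.2074, 0.0727]
eef_rot: [-0.082, 0.997, -0.0, 0.001]
wrist_force: [7.6, 0.4, 1.1]
width: 0.0159
grip_force: 32.2
```

Request:
jog_arm:
  increments:
    - {"hand":0.7,"slide":[0,0,0],"spin":0}
    - {"hand":0.4,"slide":[0,0,0],"spin":0}
    - {"hand":0.4,"slide":[0,0,0],"spin":0}
    - {"hand":0.4,"slide":[0,0,0.005],"spin":0}
    - {"hand":0.4,"slide":[0,0,0.02],"spin":0}
    - {"hand":0.4,"slide":[0,0,0.03],"spin":0}
    - {"hand":0.4,"slide":[0,0,0.035],"spin":0}
    - {"hand":0.4,"slide":[0,0.035,0],"spin":0}
    - {"hand":0.4,"slide":[0,0.035,0],"spin":0}
    - {"hand":0.4,"slide":[0,0.035,0],"spin":0}
    - {"hand":0.4,"slide":[0,0.035,0],"spin":0}
    - {"hand":0.4,"slide":[0,0.035,0],"spin":0}

```text
time_s: 17.75
tool_pos: [0.4582, -0.0308, 0.1633]
eef_rot: [-0.082, 0.997, -0.0, 0.0]
wrist_force: [0.8, 0.2, 0.4]
width: 0.0516
grip_force: 0.0
```

Request:
jog_arm:
  increments:
    - {"hand":0.4,"slide":[0,0.035,0],"spin":0}
    - {"hand":0.4,"slide":[0,0.035,0],"spin":0}
    - {"hand":0.4,"slide":[-0.01,0.035,0],"spin":0}
    - {"hand":0.4,"slide":[-0.02,0.03,0.02],"spin":0}
    - {"hand":0.4,"slide":[-0.03,0.02,0.02],"spin":0}
    - {"hand":0.4,"slide":[-0.03,0,0.02],"spin":0}
    - {"hand":0.4,"slide":[0,0,0],"spin":0}
    - {"hand":0.4,"slide":[0,0,0],"spin":0}

```text
time_s: 18.42
tool_pos: [0.3683, 0.1232, 0.2242]
eef_rot: [-0.083, 0.997, 0.0, 0.001]
wrist_force: [-0.5, 0.3, 0.0]
width: 0.0513
grip_force: 0.0
```

```bash
python3 - <<'E'
from h import *
o=observe();print(o["time_s"],o["tool_pos"],o["wrist_force"],np.abs(o["qvel"]).max())
ims=[]
for n in("top","scene"):
    im,d=snapshot(n); ims.append(im); print(n)
    hsv=cv2.cvtColor(im,cv2.COLOR_BGR2HSV); m=cv2.inRange(hsv,(115,70,30),(140,255,255)); X=cloud(n,d)
    k,l,s,c=cv2.connectedComponentsWithStats(m)
    for i in range(1,k):
        if s[i,4]>15: q=X[(l==i)&(d>0)]; print(c[i].round(1),np.median(q,0).round(4),np.percentile(q[:,2],[5,95]).round(4))
cv2.imwrite("pics/end.png",cv2.hconcat([cv2.resize(ims[0][150:300,280:430],(400,400)),cv2.resize(ims[1][140:270,290:420],(400,400))]))
E
```

```text
18.4167 [0.36832165 0.12319198 0.22423519] [-5.16743498e-01  3.45321866e-01  1.65393074e-04] 0.05001813395887296
top
[355.5  88.2] [ 0.7865 -0.1481  0.083 ] [0.08   0.0855]
[303.6  93.5] [ 0.7745 -0.0502  0.0835] [0.0787 0.0856]
[314.9 103.3] [ 0.7556 -0.0716  0.0828] [0.0801 0.0854]
[389.2 176.7] [ 0.6142 -0.2097  0.0891] [0.086  0.0912]
[385.5 253.4] [ 0.4736 -0.2034  0.078 ] [0.0761 0.0809]
[304.3 264.9] [ 0.4498 -0.0569  0.0887] [0.0863 0.0911]
scene
[270.3 151.8] [ 0.7791 -0.1454  0.079 ] [0.0554 0.2774]
[335.1 166.4] [ 0.6088 -0.2077  0.0853] [0.0773 0.0901]
[378.4 192.9] [ 0.4721 -0.2024  0.0762] [-0.0286  0.0804]
[331.8 213.8] [ 0.444  -0.0544  0.0874] [0.0786 0.0904]
```

View pics/end.png

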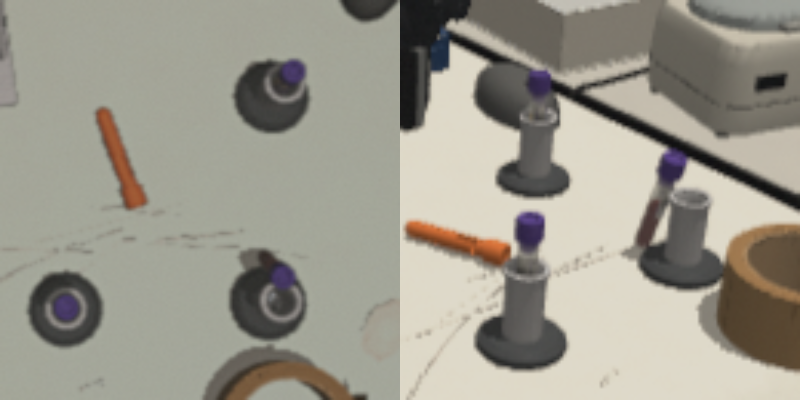

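Final look: tube_1 is fine in cup_a at crop (292,72) left. tube_2 missed cup_b. It stands on the bench behind the sleeve, cap at right crop (672,165) and foot near (645,240), leaning on the cup. I'm measuring its axis and cup_b's true centre.

```bash
python3 - <<'E'
from h import *
im,d=snapshot("scene"); X=cloud("scene",d)
# body: left panel crop px -> (645,240) etc ; scan rows for tube pixels
h=cv2.cvtColor(im,cv2.COLOR_BGR2HSV)
for v in range(186,222,2):
    row=[(u,tuple(im[v,u]),X[v,u].round(3)) for u in range(364,386) if d[v,u]>0 and .44<X[v,u,0]<.56 and X[v,u,2]>.008 and abs(X[v,u,1]+.2)<.05]
    if row: us=[r[0] for r in row]; print(v,us[0],us[-1],row[0][2],row[len(row)//2][1:],row[-1][2])
im,d=snapshot("top"); X=cloud("top",d); g=cv2.cvtColor(im,cv2.COLOR_BGR2GRAY)
cv2.imwrite("top_end.png",im)
for nm,(u,v) in dict(b=(385,262),c=(308,262),a=(387,180)).items():
    s=8; w=cv2.resize(g[v-12:v+12,u-12:u+12],None,fx=s,fy=s,interpolation=cv2.INTER_CUBIC)
    c=cv2.HoughCircles(cv2.GaussianBlur(w,(0,0),3),cv2.HOUGH_GRADIENT,1,20,param1=80,param2=12,minRadius=40,maxRadius=68)
    if c is not None:
        for x,y,r in c[0][:3]: U,V=u-12+(x+.5)/s-.5,v-12+(y+.5)/s-.5; print(nm,"ring",round(U,1),round(V,1),r/s,onz("top",U,V,.056).round(4))
v,u=262,382
w=X[v-22:v+22,u-22:u+22].reshape(-1,3); q=w[(w[:,2]>.05)&(w[:,2]<.0575)]; print("b rim cloud",len(q),np.median(q,0).round(4),q.min(0).round(4),q.max(0).round(4))
for P in([.4586,-.207,.056],[.453,-.207,.056]): print(proj("top",P),proj("scene",P))
E
```

```text
190 375 381 [ 0.477 -0.199  0.081] ((np.uint8(114), np.uint8(60), np.uint8(78)), array([ 0.476, -0.207,  0.08 ])) [ 0.473 -0.213  0.079]
192 374 382 [ 0.482 -0.202  0.074] ((np.uint8(126), np.uint8(63), np.uint8(85)), array([ 0.472, -0.203,  0.078])) [ 0.468 -0.21   0.078]
194 374 382 [ 0.478 -0.198  0.072] ((np.uint8(69), np.uint8(38), np.uint8(48)), array([ 0.467, -0.197,  0.077])) [ 0.464 -0.206  0.076]
196 373 381 [ 0.481 -0.2    0.066] ((np.uint8(69), np.uint8(37), np.uint8(48)), array([ 0.469, -0.198,  0.071])) [ 0.466 -0.206  0.071]
198 373 380 [ 0.48  -0.2    0.062] ((np.uint8(66), np.uint8(38), np.uint8(48)), array([ 0.471, -0.201,  0.065])) [ 0.468 -0.206  0.065]
200 373 378 [ 0.479 -0.199  0.058] ((np.uint8(86), np.uint8(81), np.uint8(87)), array([ 0.471, -0.199,  0.061])) [ 0.471 -0.205  0.06 ]
202 372 385 [ 0.481 -0.199  0.053] ((np.uint8(153), np.uint8(158), np.uint8(162)), array([ 0.467, -0.204,  0.057])) [ 0.463 -0.217  0.055]
204 371 385 [ 0.484 -0.2    0.046] ((np.uint8(155), np.uint8(160), np.uint8(165)), array([ 0.463, -0.197,  0.056])) [ 0.462 -0.218  0.05 ]
206 
[... 590 characters left out ...]
), np.uint8(82), np.uint8(84)), array([ 0.458, -0.195,  0.036])) [ 0.447 -0.203  0.038]
216 366 385 [ 0.495 -0.202  0.012] ((np.uint8(81), np.uint8(84), np.uint8(86)), array([ 0.458, -0.196,  0.031])) [ 0.445 -0.202  0.035]
218 366 385 [ 0.492 -0.199  0.009] ((np.uint8(82), np.uint8(84), np.uint8(86)), array([ 0.457, -0.196,  0.026])) [ 0.446 -0.204  0.029]
220 371 385 [ 0.48  -0.202  0.009] ((np.uint8(82), np.uint8(84), np.uint8(87)), array([ 0.457, -0.196,  0.022])) [ 0.445 -0.204  0.025]
b rim cloud 97 [ 0.4576 -0.2072  0.0548] [ 0.4449 -0.2222  0.0507] [ 0.4877 -0.1941  0.0574]
[384.88039911 262.57412132] [383.09355247 203.60530254]
[384.89561434 265.61038315] [385.17101158 204.6724931 ]
```

cup_b's measured centre still reads x ≈ 0.457–0.459, y ≈ -0.207, so the foot must have slid over the far lip. tube_2 leans about 12°, cap at (0.474,-0.203) with its top near z = 79 mm and its foot on the +x side. I'll take it by the cap again, keeping the fingertips at rim height.

Request:
jog_arm:
  increments:
    - {"hand":0.4,"slide":[0.011,-0.03,-0.002],"spin":0}
    - {"hand":0.4,"slide":[0.01,-0.03,-0.002],"spin":0}
    - {"hand":0.4,"slide":[0.01,-0.03,-0.002],"spin":0}
    - {"hand":0.4,"slide":[0.01,-0.03,-0.002],"spin":0}
    - {"hand":0.4,"slide":[0.01,-0.03,-0.002],"spin":0}
    - {"hand":0.4,"slide":[0.01,-0.03,-0.004],"spin":0}
    - {"hand":0.4,"slide":[0.01,-0.03,-0.01],"spin":0}
    - {"hand":0.4,"slide":[0.01,-0.03,-0.01],"spin":0}
    - {"hand":0.4,"slide":[0.01,-0.03,-0.01],"spin":0}
    - {"hand":0.4,"slide":[0.01,-0.03,-0.01],"spin":0}
    - {"hand":0.4,"slide":[0.01,-0.027,-0.01],"spin":0}
    - {"hand":0.4,"slide":[0,0,0],"spin":0}

```text
time_s: 19.62
tool_pos: [0.4798, -0.2086, 0.1556]
eef_rot: [-0.08, 0.997, 0.0, -0.002]
wrist_force: [0.2, 0.0, -1.1]
width: 0.0517
grip_force: 0.0
```

Request:
jog_arm:
  increments:
    - {"hand":0.4,"slide":[0,0,0],"spin":0}
    - {"hand":0.4,"slide":[0,0,0],"spin":0}

```text
time_s: 19.78
tool_pos: [0.4793, -0.2044, 0.1581]
eef_rot: [-0.082, 0.997, 0.0, -0.001]
wrist_force: [-0.0, 0.0, -0.9]
width: 0.0514
grip_force: 0.0
```

Request:
jog_arm:
  increments:
    - {"hand":0.4,"slide":[0.0005,0.0005,-0.02],"spin":0}
    - {"hand":0.4,"slide":[0,0,-0.02],"spin":0}
    - {"hand":0.4,"slide":[0,0,-0.02],"spin":0}
    - {"hand":0.4,"slide":[0,0,-0.013],"spin":0}
    - {"hand":0.4,"slide":[0,0,-0.008],"spin":0}
    - {"hand":0.4,"slide":[0,0,-0.004],"spin":0}
    - {"hand":0.4,"slide":[0,0,0],"spin":0}
    - {"hand":0.4,"slide":[0,0,0],"spin":0}

```text
time_s: 20.45
tool_pos: [0.4806, -0.2037, 0.0746]
eef_rot: [-0.082, 0.997, -0.0, 0.0]
wrist_force: [0.7, -0.3, 0.2]
width: 0.0513
grip_force: 0.0
```

Request:
jog_arm:
  increments:
    - {"hand":0.4,"slide":[0,0,-0.004],"spin":0}
    - {"hand":0.4,"slide":[0,0,-0.0035],"spin":0}
    - {"hand":0.6,"slide":[0,0,0],"spin":0}
    - {"hand":0.7,"slide":[0,0,0],"spin":0}
    - {"hand":0.75,"slide":[0,0,0],"spin":0}
    - {"hand":0.8,"slide":[0,0,0],"spin":0}
    - {"hand":0.9,"slide":[0,0,0],"spin":0}
    - {"hand":1,"slide":[0,0,0],"spin":0}
    - {"hand":1,"slide":[0,0,0],"spin":0}
    - {"hand":1,"slide":[0,0,0],"spin":0}

```text
time_s: 21.28
tool_pos: [0.4803, -0.2038, 0.0665]
eef_rot: [-0.082, 0.997, -0.0, 0.0]
wrist_force: [0.8, 0.6, 1.4]
width: 0.0159
grip_force: 29.2
```

Cap gripped. I'll lift it clear and move into open view to measure where the foot hangs.

Request:
jog_arm:
  increments:
    - {"hand":1,"slide":[0,0,0.005],"spin":0}
    - {"hand":1,"slide":[0,0,0.02],"spin":0}
    - {"hand":1,"slide":[0,0,0.03],"spin":0}
    - {"hand":1,"slide":[0,0,0.03],"spin":0}
    - {"hand":1,"slide":[0,0,0.03],"spin":0}
    - {"hand":1,"slide":[0,0.03,0],"spin":0}
    - {"hand":1,"slide":[0,0.03,0],"spin":0}
    - {"hand":1,"slide":[0,0.03,0],"spin":0}
    - {"hand":1,"slide":[0,0.03,0],"spin":0}
    - {"hand":1,"slide":[0,0.03,0],"spin":0}
    - {"hand":1,"slide":[0,0.03,0],"spin":0}
    - {"hand":1,"slide":[0,0.03,0],"spin":0}

```text
time_s: 22.28
tool_pos: [0.4799, 0.0077, 0.1818]
eef_rot: [-0.082, 0.997, -0.0, 0.0]
wrist_force: [0.2, -0.4, 0.1]
width: 0.0158
grip_force: 29.3
```

Request:
jog_arm:
  increments:
    - {"hand":1,"slide":[0,0.02,0],"spin":0}
    - {"hand":1,"slide":[0,0,0],"spin":0}
    - {"hand":1,"slide":[0,0,0],"spin":0}
    - {"hand":1,"slide":[0,0,0],"spin":0}

```text
time_s: 22.62
tool_pos: [0.4802, 0.0259, 0.1816]
eef_rot: [-0.082, 0.997, -0.0, 0.0]
wrist_force: [0.6, -0.4, 0.0]
width: 0.016
grip_force: 29.4
```

```bash
python3 - <<'E'
from h import *
o=observe();T=o["tool_pos"]; print(T,o["width"])
im,d=snapshot("scene"); X=cloud("scene",d); cv2.imwrite("pics/k.png",im)
for z in(0,-.02,-.04,-.06,-.08): print("proj",z,proj("scene",T+[0,0,z]).round(1))
u0,v0=map(int,proj("scene",T+[0,0,-.03]))
for v in range(v0-20,v0+34,2):
    us=[u for u in range(u0-30,u0+30) if d[v,u]>0 and np.linalg.norm((X[v,u]-T)[:2])<.06 and X[v,u,2]<T[2]+.01 and X[v,u,2]>.05]
    if us: c=us[len(us)//2]; print(v,us[0],us[-1],im[v,c],(X[v,us].mean(0)-T).round(4),X[v,us].std(0).round(3)[:2])
E
```

```text
[0.48016313 0.02589698 0.18159349] 0.015953576580603705
proj 0 [284.1 167.8]
proj -0.02 [284.  178.9]
proj -0.04 [283.8 189.7]
proj -0.06 [283.7 200.2]
proj -0.08 [283.6 210.4]
164 293 296 [ 97 102 102] [-0.0084 -0.0148  0.0062] [0.004 0.005]
166 273 296 [75 41 53] [-0.009   0.0034  0.0071] [0.005 0.013]
168 273 296 [83 87 88] [-0.0089  0.0056  0.0041] [0.005 0.012]
170 273 295 [83 88 88] [-0.0093  0.0068  0.001 ] [0.004 0.012]
172 274 295 [79 83 83] [-0.0085  0.0052 -0.0032] [0.004 0.012]
174 275 289 [82 86 86] [-0.0077  0.0096 -0.006 ] [0.006 0.007]
176 278 288 [ 95 101 103] [-0.0086  0.0082 -0.0095] [0.004 0.006]
178 281 288 [104 111 116] [-0.005   0.0019 -0.0161] [0.003 0.002]
180 281 288 [74 78 81] [-0.0038  0.0017 -0.0202] [0.002 0.004]
182 280 287 [ 89  95 100] [-0.0023  0.0025 -0.0242] [0.003 0.002]
184 280 287 [102 107 111] [-0.0023  0.0025 -0.0279] [0.003 0.003]
186 279 286 [105 111 116] [ 0.      0.0029 -0.0324] [0.004 0.002]
188 279 286 [67 71 89] [ 0.0002  0.0027 -0.0362] [0.002 0.004]
190 278 285 [61 65 84] [ 0.0021  0.0034 -0.0405] [0.004 0.003]
192 278 285 [60 64 83] [ 0.0025  0.003  -0.0445] [0.003 0.003]
194 277 284 [60 64 84] [ 0.0045  0.0037 -0.049 ] [0.004 0.003]
196 277 284 [60 64 82] [ 0.0051  0.0032 -0.0532] [0.003 0.004]
198 277 283 [61 65 84] [ 0.0053  0.0041 -0.0569] [0.002 0.003]
200 278 282 [144 156 166] [ 0.0057  0.0037 -0.061 ] [0.001 0.002]
```

Request:
jog_arm:
  increments:
    - {"hand":1,"slide":[-0.004,-0.026,0],"spin":0}
    - {"hand":1,"slide":[-0.004,-0.026,0],"spin":0}
    - {"hand":1,"slide":[-0.004,-0.026,0],"spin":0}
    - {"hand":1,"slide":[-0.004,-0.026,0],"spin":0}
    - {"hand":1,"slide":[-0.004,-0.026,0],"spin":0}
    - {"hand":1,"slide":[-0.004,-0.026,0],"spin":0}
    - {"hand":1,"slide":[-0.004,-0.026,0],"spin":0}
    - {"hand":1,"slide":[-0.003,-0.026,-0.01],"spin":0}
    - {"hand":1,"slide":[-0.003,-0.026,-0.01],"spin":0}
    - {"hand":1,"slide":[0,0,-0.01],"spin":0}
    - {"hand":1,"slide":[0,0,0],"spin":0}
    - {"hand":1,"slide":[0,0,0],"spin":0}

```text
time_s: 23.67
tool_pos: [0.4455, -0.208, 0.1512]
eef_rot: [-0.082, 0.997, 0.0, -0.0]
wrist_force: [-0.1, 0.1, -0.7]
width: 0.0157
grip_force: 29.4
```

Request:
jog_arm:
  increments:
    - {"hand":1,"slide":[0.001,0,-0.012],"spin":0}
    - {"hand":1,"slide":[0,0,-0.01],"spin":0}
    - {"hand":1,"slide":[0,0,-0.006],"spin":0}
    - {"hand":1,"slide":[0,0,-0.004],"spin":0}
    - {"hand":1,"slide":[0,0,-0.004],"spin":0}
    - {"hand":1,"slide":[0,0,-0.003],"spin":0}
    - {"hand":1,"slide":[0,0,0],"spin":0}
    - {"hand":1,"slide":[0,0,0],"spin":0}

```text
time_s: 24.33
tool_pos: [0.4472, -0.2077, 0.1125]
eef_rot: [-0.082, 0.997, -0.0, 0.0]
wrist_force: [-0.1, 0.2, 0.3]
width: 0.0155
grip_force: 29.4
```

Request:
jog_arm:
  increments:
    - {"hand":1,"slide":[0,0,-0.003],"spin":0}
    - {"hand":1,"slide":[0,0,-0.002],"spin":0}
    - {"hand":1,"slide":[0,0,0],"spin":0}
    - {"hand":1,"slide":[0,0,0],"spin":0}

```text
time_s: 24.67
tool_pos: [0.4471, -0.2077, 0.1073]
eef_rot: [-0.082, 0.997, 0.0, -0.0]
wrist_force: [-1.3, 0.2, -0.5]
width: 0.0159
grip_force: 29.5
```

Request:
jog_arm:
  increments:
    - {"hand":1,"slide":[0.003,0.0004,0.0006],"spin":0}
    - {"hand":1,"slide":[0.003,0.0004,0.0004],"spin":0}
    - {"hand":1,"slide":[0.003,0.0003,0],"spin":0}
    - {"hand":1,"slide":[0,0,0],"spin":0}

```text
time_s: 25.0
tool_pos: [0.4567, -0.2066, 0.1084]
eef_rot: [-0.082, 0.997, -0.0, 0.0]
wrist_force: [-2.8, -0.6, 0.7]
width: 0.016
grip_force: 29.9
```

Resistance of -2.8 N in x and little in z, as at cup_a, so the foot is held in the bore. I'll straighten it a little more and lower.

Request:
jog_arm:
  increments:
    - {"hand":1,"slide":[0.002,0.0003,-0.001],"spin":0}
    - {"hand":1,"slide":[0.001,0,-0.003],"spin":0}
    - {"hand":1,"slide":[0,0,-0.004],"spin":0}
    - {"hand":1,"slide":[0,0,-0.004],"spin":0}
    - {"hand":1,"slide":[0,0,0],"spin":0}

```text
time_s: 25.42
tool_pos: [0.4588, -0.2062, 0.0954]
eef_rot: [-0.082, 0.997, 0.0, -0.0]
wrist_force: [-2.7, -1.0, -0.7]
width: 0.0161
grip_force: 29.9
```

Request:
jog_arm:
  increments:
    - {"hand":1,"slide":[0.0005,0,-0.004],"spin":0}
    - {"hand":1,"slide":[0.0005,0,-0.004],"spin":0}
    - {"hand":1,"slide":[0,0,-0.004],"spin":0}
    - {"hand":1,"slide":[0,0,-0.004],"spin":0}
    - {"hand":1,"slide":[0,0,0],"spin":0}

```text
time_s: 25.83
tool_pos: [0.4597, -0.2061, 0.0794]
eef_rot: [-0.082, 0.997, 0.0, -0.001]
wrist_force: [-2.5, -1.1, -2.8]
width: 0.0158
grip_force: 29.9
```

Request:
jog_arm:
  increments:
    - {"hand":1,"slide":[0,0,-0.003],"spin":0}
    - {"hand":1,"slide":[0,0,0],"spin":0}

```text
time_s: 26.0
tool_pos: [0.46, -0.2063, 0.0769]
eef_rot: [-0.082, 0.997, 0.0, -0.0]
wrist_force: [-2.4, -0.4, -2.1]
width: 0.0163
grip_force: 29.9
```

Release, then retreat up and out of view.

Request:
jog_arm:
  increments:
    - {"hand":0.7,"slide":[0,0,0],"spin":0}
    - {"hand":0.4,"slide":[0,0,0],"spin":0}
    - {"hand":0.4,"slide":[0,0,0],"spin":0}
    - {"hand":0.4,"slide":[0,0,0.005],"spin":0}
    - {"hand":0.4,"slide":[0,0,0.02],"spin":0}
    - {"hand":0.4,"slide":[0,0,0.03],"spin":0}
    - {"hand":0.4,"slide":[0,0,0.035],"spin":0}
    - {"hand":0.4,"slide":[0,0.035,0],"spin":0}
    - {"hand":0.4,"slide":[0,0.035,0],"spin":0}
    - {"hand":0.4,"slide":[0,0.035,0],"spin":0}
    - {"hand":0.4,"slide":[0,0.035,0],"spin":0}
    - {"hand":0.4,"slide":[0,0.035,0],"spin":0}

```text
time_s: 27.0
tool_pos: [0.4601, -0.0298, 0.1682]
eef_rot: [-0.082, 0.997, -0.0, 0.001]
wrist_force: [1.1, -0.3, 0.5]
width: 0.0511
grip_force: 0.0
```

Request:
jog_arm:
  increments:
    - {"hand":0.4,"slide":[0,0.035,0],"spin":0}
    - {"hand":0.4,"slide":[0,0.035,0],"spin":0}
    - {"hand":0.4,"slide":[-0.01,0.035,0],"spin":0}
    - {"hand":0.4,"slide":[-0.02,0.03,0.02],"spin":0}
    - {"hand":0.4,"slide":[-0.03,0.02,0.02],"spin":0}
    - {"hand":0.4,"slide":[-0.03,0,0.02],"spin":0}
    - {"hand":0.4,"slide":[0,0,0],"spin":0}
    - {"hand":0.4,"slide":[0,0,0],"spin":0}

```text
time_s: 27.67
tool_pos: [0.3701, 0.1243, 0.229]
eef_rot: [-0.083, 0.997, 0.0, 0.002]
wrist_force: [0.2, -0.1, -0.9]
width: 0.0509
grip_force: 0.0
```

```bash
python3 - <<'E'
from h import *
o=observe();print(o["time_s"],o["tool_pos"])
for n in("top","scene"):
    im,d=snapshot(n); print(n)
    hsv=cv2.cvtColor(im,cv2.COLOR_BGR2HSV); m=cv2.inRange(hsv,(115,70,30),(140,255,255)); X=cloud(n,d)
    k,l,s,c=cv2.connectedComponentsWithStats(m)
    for i in range(1,k):
        if s[i,4]>15: q=X[(l==i)&(d>0)]; print(c[i].round(1),np.median(q,0).round(4),np.percentile(q[:,2],[5,95]).round(4))
    for P in([.4586,-.207,.09],[.6133,-.2102,.09]): print("home cap proj",proj(n,P).round(1))
    if n=="scene": cv2.imwrite("pics/end2.png",cv2.resize(im[140:270,290:420],(600,600),interpolation=2))
E
```

```text
27.6667 [0.37010121 0.124302   0.22902285]
top
[355.5  88.4] [ 0.7866 -0.1488  0.0827] [0.0793 0.0851]
[303.6  93.4] [ 0.7753 -0.0502  0.0831] [0.08   0.0855]
[314.9 103.3] [ 0.7553 -0.0717  0.0836] [0.0801 0.0859]
[389.2 176.6] [ 0.6139 -0.2095  0.089 ] [0.0868 0.0911]
[388.  261.1] [ 0.4606 -0.2065  0.089 ] [0.0866 0.091 ]
[304.3 264.9] [ 0.4497 -0.0569  0.0889] [0.087  0.0905]
home cap proj [388.4 262.1]
home cap proj [389.7 177.1]
scene
[269.8 151.4] [ 0.7823 -0.1457  0.0786] [0.0361 0.0837]
[238.  162.4] [ 0.7666 -0.045   0.0784] [0.0722 0.269 ]
[335.1 166.4] [ 0.6087 -0.2083  0.0853] [0.0766 0.0902]
[385.2 191.3] [ 0.455  -0.2045  0.0861] [0.0765 0.0903]
[331.8 213.8] [ 0.4441 -0.0542  0.0871] [0.0787 0.0903]
home cap proj [385.2 188.5]
home cap proj [334.7 163.6]
```

View pics/end2.png

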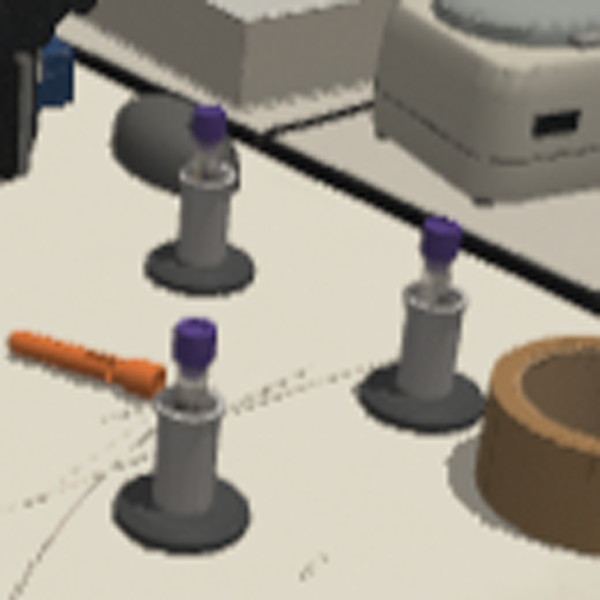

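All three tubes stand in their cups, caps at crop (208,125), (440,240) and (195,345). Cap tops are all at z ≈ 90 mm, so both moved tubes are fully home.

```bash
python3 -c "
from cell import *
print(finish_job())"
```

```text
the job is handed in; nothing more can be done
None
```

The job is handed in (no verdict came back): tube_1 stands in cup_a and tube_2 in cup_b, both upright with cap tops at about 90 mm (fully home). tube_2 missed cup_b on the first try and ended up leaning beside it, so I regripped it and seated it. tube_3 did not move, and I never moved near the dropper bottle.

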